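# Weigh the open carton of bolts on the arrested bench scale

## Robot

A 6-joint arm with a two-finger parallel gripper is mounted at the origin on the work surface. World frame = base frame: x ahead of the robot, y to its left, z up, the work surface at z = 0. Lengths are in m, angles in rad, forces in N, time in s.
With the tool pointing down it reaches from about 0.225 to 0.875 m from the base axis. Payload 3.4 kg.
Tool frame: the origin (TCP) lies between the finger pads; the fingertips stand 11 mm ahead of it and the grasp point (between the pads) lies 8 mm behind it; z points along the fingers, y is the direction in which the jaws open and shut (so a half turn about z gives the same grasp; the last joint's range is limited). The gripper opens to 85 mm and grips with 20 to 120 N. Pads are 22 mm wide; open, the fingers measure 114 mm over their backs; the gripper's body (76 mm by 85 mm) begins 54 mm behind the grasp point. The pads swing forward as they close: fully open they stand 13 mm farther back than shut.
Start: joints at [-0.121, 0.276, 1.505, -0, 1.361, -0.121], TCP at [0.575, -0, 0.203] pointing down, gripper open.
Joint ranges: [-2.89, 2.89], [-0.75, 2.08], [0.22, 2.7], [-1.18, 4.32], [0.11, 2.71], [-2.7, 2.7]. Speed limits (rad/s): [2.57, 2.57, 3.14, 3.14, 3.14, 3.14].

## Interface

Orientations are given as a unit quaternion [w, x, y, z].
In Python, from rig import manip gives the robot as it stands. The module is installed in compiled form; this text tells all that it offers.
- The arm moves only by the tool move_arm, never from a script. Its argument "series" is a list that holds one entry, the list of rows, each a list of 7 numbers: the shift along the world's x, y, z in m, then the turn, a rotation vector about the world's x, y, z in rad, then the finger opening in m, from 0 to 0.0854. A call has 1 to 20 rows; each row shifts and turns the commanded pose from where the row before left it; what a row does not reach is not made up. A row lasts 1/12 s, in which the tool goes at most 41.7 mm and 7.16 degrees, less where a joint would pass 70% of its speed; a pose out of reach is approached as far as the arm can. A call with a gripper value outside its range is refused whole. The fingers move at their own pace and stop on an object; "newtons" is the grip in N (left out, the last holds). Time passes only in rows, so rows that do not move let the fingers close. It gives the time, the measured TCP pose, the force and the opening at its end, in the units of the state.
- manip.get_state(): the state, without advancing time (a new reading comes with each control period).
- manip.get_image(name): name is "scene" or "side" or "wrist"; returns a dict with "color" (480x640x3 uint8, red, green, blue), "fx", "fy", "cx", "cy" (pixels), "k1" (the pictures are not rectified: a ray, as slopes to the right and down, at radius r is drawn at 1 + k1 r^2 times it, then the intrinsics apply), "R" (3x3) and "t" (3): a world point X has camera coordinates R X + t; the wrist camera has in their place "tool_from_camera" (4x4, takes a point from camera to tool coordinates, whose origin is the TCP and whose axes are the flange's). Camera axes: x right, y down, z forward; pixel columns grow to the right and rows downward; lengths in m; the calibration is good to about 2 mm. A picture is of the moment at which its call begins: read the wrist's pose just before it. There is no depth.
- manip.sign_off(): hands the job in, once; it reports no verdict.
The state is a dict: "clock": time; "qpos": joint angles; "qd": joint speeds; "effort": joint torques, N m; "position": TCP position; "ee_rot": TCP orientation; "contact_force": force on the tool from outside, world axes, zero at the start; "moment": the same for the moment, N m; "width": finger opening in m.
Only numpy, scipy, OpenCV 4.12 (cv2) and the standard library are available. Lean on these libraries where they do the work, as an engineer would, in place of code of your own. Each camera call takes 0.05 s, during which the arm holds its last target.

## Task

Weigh the open carton of bolts: with the scale's pan still locked, set the carton gently, upright, in the middle of the pan and let go of it. Then slide the scale's arrest grip to the left, all the way to its free end stop, so that the loaded pan sinks and the dial shows the weight, and leave the carton standing there. Leave everything else on the bench where it is.

Things in the scene. Friction and masses are not known exactly. Their poses are not given: they have to be found in the camera images.
- carton_mid (a point): Centre, half-way up, of the open cardboard carton full of brass-coloured bolts (a torn-open flap hangs down over one short end). Box 112 mm along its own x, 58 mm wide along its own y, 55 mm high, about 0.45 to 0.75 kg, open at the top; the bolts lie fast in it, lower than the rim. The flap hangs at its +x end and stands out by up to 10 mm; the two long sides are plain and are the ones to take it by.
- scale: Grey dial bench scale, fixed to the bench, 360 mm deep (x) by 250 mm wide (y), turned by up to about 0.3 rad. Origin on the bench, under its middle; its -x side (sloping round dial) faces the robot, its +y is to the robot's left. From front to back: the dial console (x -180 to -85 mm), a flat ledge 85 mm above the bench with the arrest slide (x -85 to -6 mm), and the pan (x 0 to +180 mm).
- pan_center (a point): Centre of the top face of the scale's flat steel weighing pan, 180 mm (scale x) by 220 mm (y), no rim; 102 mm above the bench while unloaded; 140 mm behind the line of the arrest grip. Its axes are those of the scale.
- pan (a joint): How far the pan has sunk on its damped spring, m: 0 unloaded or locked (up to 1 mm of play), 0.007 to 0.014 when it is free and carries the carton; bottom stop 0.016. While the arrest is on, the pan is held up whatever it carries.
- arrest_grip (a point): Centre of the arrest slide's black ribbed grip, standing upright on the ledge in front of the pan: 24 mm long along the scale's y, 16 mm thick along x, 32 mm high; its top is 123 mm above the bench, its foot about 91 mm. This point is 105 mm above the bench. It slides along the scale's y only; 42 mm clear between it and the pan's front edge. Axes as the scale's.
- arrest (a joint): Travel of the arrest grip along the scale's +y (robot's left), m: 0 = locked end stop, 0.045 = free end stop. It starts locked, between 0 and 0.008; the bolt leaves the pan's lug at about 0.032 and the pan can then sink. It needs about 2 to 5 N, more against either end stop, and stays where it is left.
- carton_closed_mid (a point): Centre of a closed, taped cardboard carton, 112 x 58 x 58 mm. Not part of the job.
- carton_flat_mid (a point): Centre of a closed, flat cardboard carton, 120 x 75 x 36 mm. Not part of the job.
- pulley: Grooved pulley wheel lying flat, 60 mm across, 16 mm high; origin under its centre. Not part of the job.
- coupling: Steel pipe coupling standing on end, 48 mm across, 48 mm high; origin under its centre. Not part of the job.
- jar: White plastic jar with lid, 68 mm across, 85 mm high; origin under its centre. Not part of the job.
- endcap: Brass pipe end cap with a square on top, 52 mm across, 37 mm high; origin under its centre. Not part of the job.
- spanner: Steel spanner lying on the bench, 180 mm long. Not part of the job.
There are look-alikes about, which are no part of the job. What is shaped like the part that bears carton_mid but green or red is not meant.

How it is judged:
On the way, in this order (a step that is already met when the one before it is completed fails the run):
1. the carton stands released in the middle of the pan while the pan is still locked (horizontal distance between carton_mid and pan_center below 0.04 m and z of carton_mid in the frame of pan_center between 0.024 and 0.031 m and contact force between carton and the fingers below 0.1 N and value of joint arrest below 0.02 m and value of joint pan below 0.003 m), for 0.2 s.
2. the arrest grip is at its free end stop and the loaded pan has sunk (value of joint arrest above 0.041 m and value of joint pan above 0.005 m), for 0.2 s.
At the end, for the whole second after the job is handed in: The arrest grip is within 4 mm of its free end stop (joint over 0.041), the pan has sunk under the load (0.005 to 0.0155), and the carton stands upright and at rest on the pan, its centre within 40 mm of the pan's (all of step 2 and value of joint pan below 0.0155 m and horizontal distance between carton_mid and pan_center below 0.04 m and z of carton_mid in the frame of pan_center between 0.024 and 0.031 m and angle between carton_mid's own z axis and vertical below 0.1 rad and linear speed of carton below 0.02 m/s); the robot touches nothing.
It fails at once if the carton is tipped by more than 30 degrees (angle between carton_mid's own z axis and vertical above 0.52 rad).
It fails at once if the carton is dropped onto the pan (it meets the pan at over 0.4 m/s, a fall of some 8 mm) (horizontal distance between carton_mid and pan_center below 0.12 m and z of carton_mid in the frame of pan_center below 0.04 m and linear speed of carton above 0.4 m/s).
It fails at once if the carton is banged or pressed on the pan with over 45 N (contact force between carton and pan above 45 N).
It fails at once if another thing on the bench is moved by more than 30 mm (distance of any of carton_closed_mid, carton_flat_mid, pulley, coupling, jar, endcap, spanner from where it was at the start of the episode above 0.03 m).
It also fails if it takes over 51 s, if anything falls off the work surface, if the arm or the gripper's body presses on something with over 40 N, if the wrist force passes 120 N, or if a joint passes its speed limit or range.

## Working session

There is one attempt and no reset: what is moved stays moved. The work goes in short steps, Python scripts to look and compute and a tool call to move; the robot and the scene stay as the last step left them, time stands still between calls to the robot, and variables do not carry over. Pictures are saved under pics/ and viewed, and the job is handed in when it is done.

Besides the shell and the picture viewer there is one more tool, called after ">>>" by a JSON object that holds its "fn" and its "kwargs", one argument or row to a line. move_arm: Moves the arm, as the interface text tells. Its arguments: {"type":"object","properties":{"series":{"type":"array"},"newtons":{"type":"number"}},"required":["series"]}

```bash
mkdir -p pics
cat > h.py <<'E'
import numpy as np,cv2
from rig import manip
def grab(n,f):
    s=manip.get_state(); im=manip.get_image(n)
    cv2.imwrite(f'pics/{f}.png',im['color'][:,:,::-1])
    d={k:np.array(v) for k,v in im.items()}
    d['pos']=np.array(s['position']); d['q']=np.array(s['ee_rot'])
    np.savez(f'pics/{f}.npz',**d); return d
def cam(f):
    d=dict(np.load(f'pics/{f}.npz'))
    if 'tool_from_camera' in d:
        from scipy.spatial.transform import Rotation as Ro
        w,x,y,z=d['q']; T=np.eye(4);T[:3,:3]=Ro.from_quat([x,y,z,w]).as_matrix();T[:3,3]=d['pos']
        M=np.linalg.inv(T@d['tool_from_camera']); d['R']=M[:3,:3]; d['t']=M[:3,3]
    return d
def ray(d,uv):
    p=np.array([(uv[0]-d['cx'])/d['fx'],(uv[1]-d['cy'])/d['fy']],float); s=p.copy()
    for _ in range(50): s=p/(1+d['k1']*(s@s))
    C=-d['R'].T@d['t']; v=d['R'].T@np.array([*s,1]); return C,v/np.linalg.norm(v)
def atz(d,uv,z):
    C,v=ray(d,uv); return C+v*(z-C[2])/v[2]
def tri(*l):
    A=np.zeros((3,3));b=np.zeros(3)
    for d,uv in l:
        C,v=ray(d,uv);P=np.eye(3)-np.outer(v,v);A+=P;b+=P@C
    X=np.linalg.solve(A,b)
    return X,[np.linalg.norm((np.eye(3)-np.outer(ray(d,uv)[1],ray(d,uv)[1]))@(X-ray(d,uv)[0])) for d,uv in l]
def proj(d,X):
    c=d['R']@np.array(X)+d['t'];s=c[:2]/c[2];s=s*(1+d['k1']*(s@s));return s*[d['fx'],d['fy']]+[d['cx'],d['cy']]
E
python3 - <<'E'
from h import *
for n in ['scene','side','wrist']:
    d=grab(n,n+'0'); print(n,d['color'].shape,d['fx'],d['k1'])
    if n!='wrist': print(-d['R'].T@d['t'])
    else: print(d['tool_from_camera'])
print(manip.get_state())
E
```

```text
scene (480, 640, 3) 554.4227272426967 0.025657614786842118
[1.12592187 0.1942079  1.26667159]
side (480, 640, 3) 600.2529995928597 0.05800308756562693
[0.97339068 1.27229835 1.07135522]
wrist (480, 640, 3) 381.05766096994165 -0.07983813836669082
[[-9.73696075e-04 -9.55277720e-01 -2.95708521e-01  7.60025608e-02]
 [ 9.99999226e-01 -7.00945994e-04 -1.02836817e-03  2.12557618e-04]
 [ 7.75101498e-04 -2.95709293e-01  9.55277663e-01 -1.70194102e-01]
 [ 0.00000000e+00  0.00000000e+00  0.00000000e+00  1.00000000e+00]]
{'clock': 0.15, 'qpos': array([-1.20989101e-01,  2.76427844e-01,  1.50584779e+00,  1.77604047e-06,
        1.36071952e+00, -1.21003439e-01]), 'qd': array([-0.00045463, -0.00031078, -0.00368319,  0.00041099,  0.00171996,
        0.00287222]), 'effort': array([ 9.65923646e-04, -4.17143512e+01, -2.46032345e+01, -1.26433165e-04,
        7.58384820e-03, -3.43765259e-05]), 'position': array([5.74554104e-01, 5.57787401e-05, 2.02148767e-01]), 'ee_rot': array([-5.52623162e-04,  7.07101670e-01,  7.07111545e-01, -4.31701781e-04]), 'contact_force': array([-0.22353153,  0.05541261, -0.4386384 ]), 'moment': array([-0.00852428,  0.04906612,  0.0004436 ]), 'width': 0.08572031456152189}
```

View pics/scene0.png

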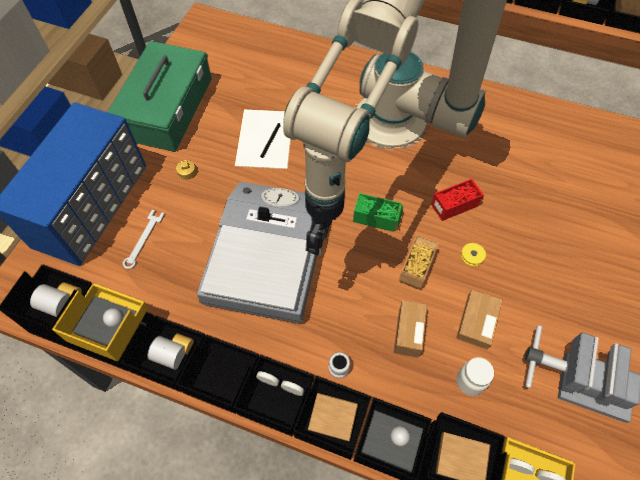

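View pics/side0.png

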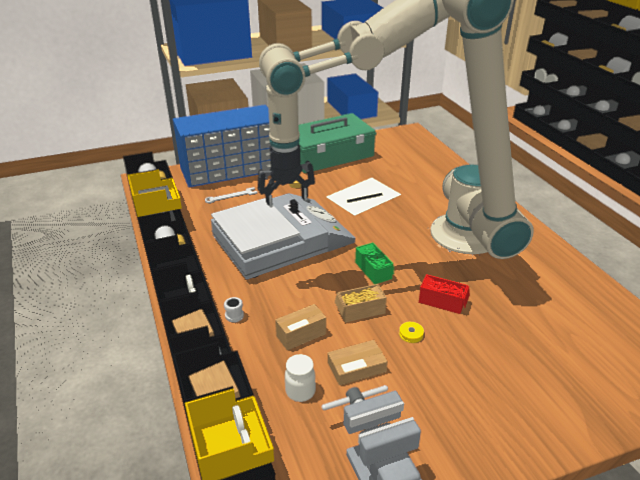

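View pics/wrist0.png

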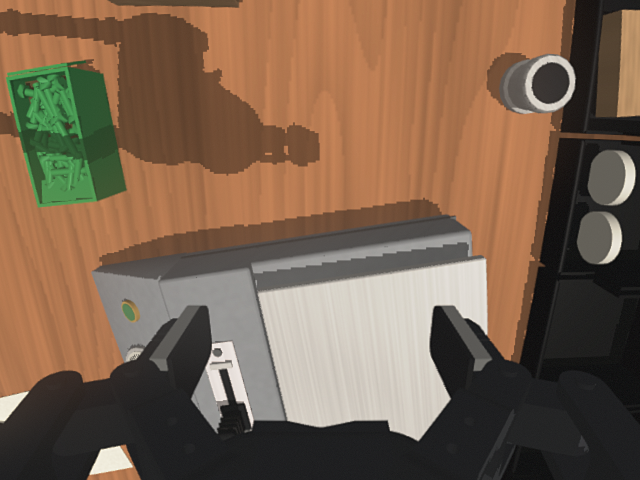

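Run:
```python
from h import *
a=cam('scene0');b=cam('side0')
A=cv2.imread('pics/scene0.png')[225:295,385:455];B=cv2.imread('pics/side0.png')[275:330,325:400]
A=cv2.resize(A,(420,420),interpolation=cv2.INTER_CUBIC);B=cv2.resize(B,(375,275),interpolation=cv2.INTER_CUBIC)
c=np.zeros((420,800,3),np.uint8);c[:,:420]=A;c[:275,422:797]=B;cv2.imwrite('pics/crop1.png',c)
C=cv2.imread('pics/scene0.png')[175:325,190:330];cv2.imwrite('pics/crop2.png',cv2.resize(C,(560,600),interpolation=cv2.INTER_CUBIC))
print(atz(a,(419,262),.045),atz(a,(263,255),.1),atz(a,(263,214),.12))
print(tri((a,(419,260)),(b,(361,300))))
```

```text
[0.45556473 0.21273834 0.045     ] [ 0.59880834 -0.13943161  0.1       ] [ 0.50451602 -0.1784593   0.12      ]
(array([0.45079297, 0.21133793, 0.04264906]), [np.float64(0.0016580045982859698), np.float64(0.0016580045982860995)])
```

View pics/crop1.png

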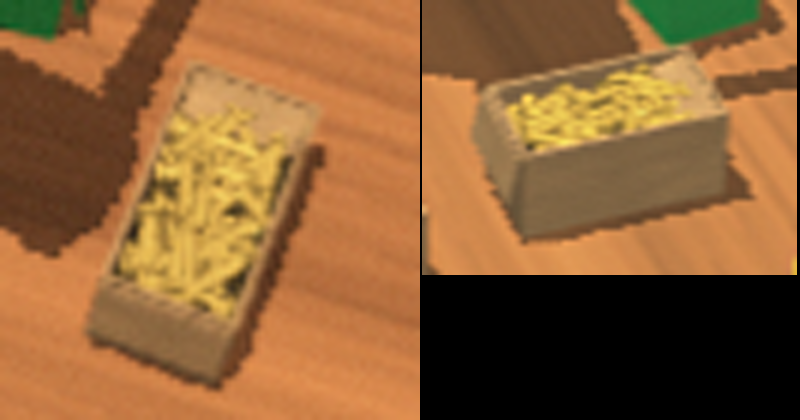

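View pics/crop2.png

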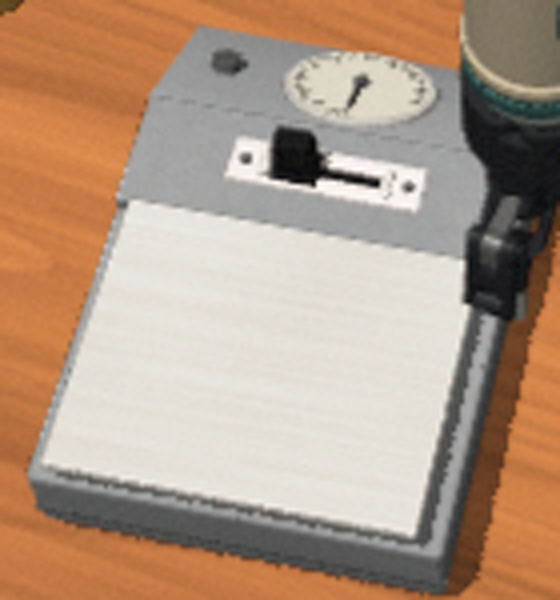

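Run:
```python
from h import *
a=cam('scene0')
for n,uv in dict(tl=(416.7,236.3),tr=(438,243.3),bl=(402.5,271.5),br=(424,278)).items(): print(n,atz(a,uv,.055).round(4))
o=np.array([190,175])
print('pan')
for uv in [(125,200),(465,258),(420,535),(42,467)]: print(atz(a,o+np.array(uv)/4,.102).round(4))
print('grip top',atz(a,o+np.array((293,137))/4,.123))
for n,f in dict(closed=(412,328),flat=(481,318),pulley=(473,254),jar=(476,376),green=(380,212)).items(): print(n,atz(a,f,.04).round(3))
```

```text
tl [0.3931 0.1878 0.055 ]
tr [0.3937 0.2428 0.055 ]
bl [0.5002 0.1821 0.055 ]
br [0.4986 0.2354 0.055 ]
pan
[ 0.5598 -0.2669  0.102 ]
[ 0.5242 -0.0583  0.102 ]
[ 0.6995 -0.0174  0.102 ]
[ 0.7369 -0.2344  0.102 ]
grip top [ 0.49341512 -0.18233049  0.123     ]
closed [0.625 0.244 0.04 ]
flat [0.544 0.388 0.04 ]
pulley [0.383 0.333 0.04 ]
jar [0.683 0.407 0.04 ]
green [0.347 0.078 0.04 ]
```

>>> {"fn": "move_arm", "kwargs": {
  "series": [
    [[-0.007,0.015,0.0035,0,0,-0.1164,0.0854],[-0.007,0.015,0.0035,0,0,-0.1164,0.0854],[-0.007,0.015,0.0035,0,0,-0.1164,0.0854],[-0.007,0.015,0.0035,0,0,-0.1164,0.0854],[-0.007,0.015,0.0035,0,0,-0.1164,0.0854],[-0.007,0.015,0.0035,0,0,-0.1164,0.0854],[-0.007,0.015,0.0035,0,0,-0.1164,0.0854],[-0.007,0.015,0.0035,0,0,-0.1164,0.0854],[-0.007,0.015,0.0035,0,0,-0.1164,0.0854],[-0.007,0.015,0.0035,0,0,-0.1164,0.0854],[-0.007,0.015,0.0035,0,0,-0.1164,0.0854],[-0.007,0.015,0.0035,0,0,-0.1164,0.0854],[-0.007,0.015,0.0035,0,0,-0.1164,0.0854],[-0.007,0.015,0.0035,0,0,-0.1164,0.0854],[0,0,0,0,0,0,0.0854],[0,0,0,0,0,0,0.0854]]
  ]
}}

```text
clock: 1.48
position: [0.4768, 0.2102, 0.2518]
ee_rot: [0.0, 1.0, -0.027, 0.0]
contact_force: [-0.0, 0.4, 1.0]
width: 0.0855
```

Run:
```python
from h import *
d=grab('wrist','w1');grab('scene','scene1'); print(d['pos'],d['q'])
```

```text
[0.47678714 0.21024484 0.2517698 ] [ 3.23272887e-04  9.99623630e-01 -2.74314294e-02  1.02836900e-04]
```

View pics/w1.png

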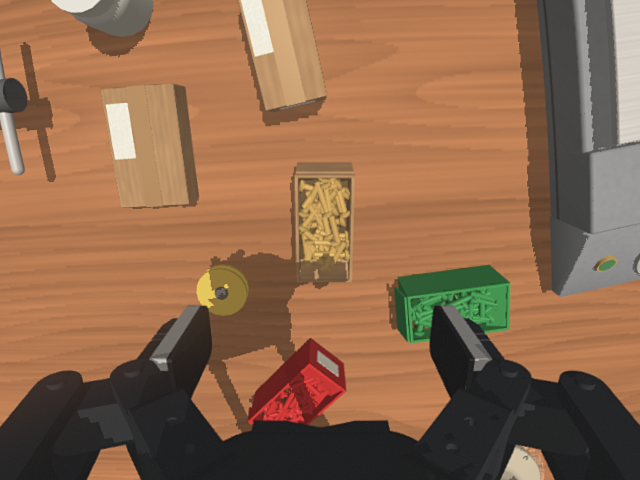

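View pics/scene1.png

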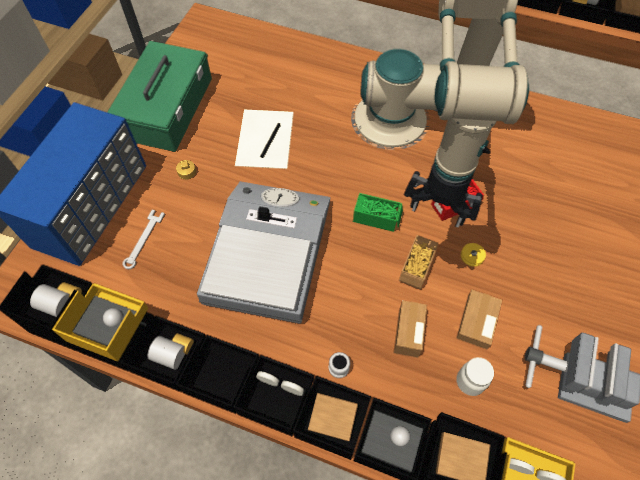

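Run:
```python
from h import *
A=cv2.imread('pics/w1.png')[150:300,280:370];cv2.imwrite('pics/crop3.png',cv2.resize(A,(360,600),interpolation=cv2.INTER_CUBIC))
C=cv2.imread('pics/scene1.png')[175:325,190:340];cv2.imwrite('pics/crop4.png',cv2.resize(C,(600,600),interpolation=cv2.INTER_CUBIC))
```

```text
(no output)
```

View pics/crop3.png

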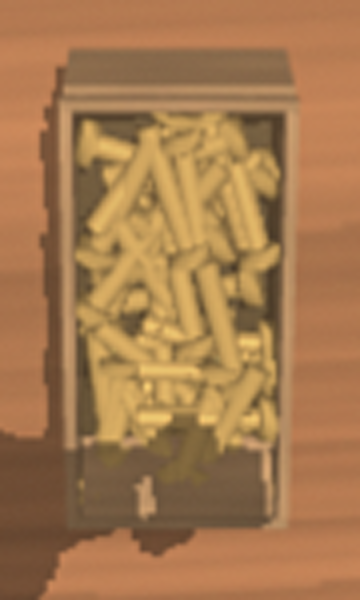

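View pics/crop4.png

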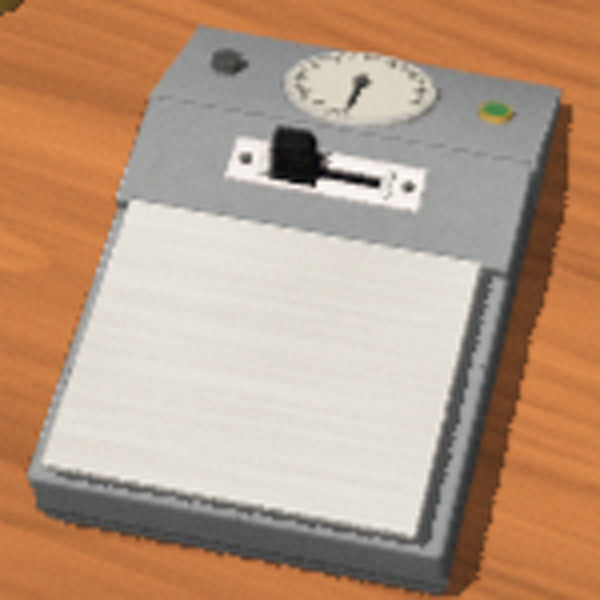

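Run:
```python
from h import *
a=cam('scene1');w=cam('w1');s=cam('side0')
W=lambda x,y:(280+x/4,150+y/4)
S=lambda x,y:(385+x/6,225+y/6)
# wrist tl= +x end,+y side
P=[]
for n,wu,su in [('+x+y',W(62,98),S(235,322)),('+x-y',W(297,98),S(103,282)),('-x+y',W(70,527),S(320,108)),('-x-y',W(290,526),S(190,65))]:
    X,e=tri((w,wu),(a,su)); print(n,X.round(4),np.round(e,4),atz(w,wu,.055).round(4)); P.append(atz(w,wu,.055))
P=np.array(P);print(P.mean(0),P[0]-P[2],P[1]-P[3])
pts=[(190+x/4,175+y/4) for x,y in [(125,200),(482,262),(420,538),(42,467)]]
Q=np.array([atz(a,p,.102)[:2] for p in pts]);print(Q.round(4),Q.mean(0))
from scipy.optimize import least_squares
m=np.array([[-.09,-.11],[-.09,.11],[.09,.11],[.09,-.11]])
f=lambda p:((m@np.array([[np.cos(p[2]),np.sin(p[2])],[-np.sin(p[2]),np.cos(p[2])]])+p[:2])-Q).ravel()
r=least_squares(f,[.63,-.14,.2]);print(r.x,r.fun.round(4))
c,sn=np.cos(r.x[2]),np.sin(r.x[2])
# side-view check
for q in m: 
    X=[r.x[0]+c*q[0]-sn*q[1],r.x[1]+sn*q[0]+c*q[1],.102];print(proj(s,X).round(1))
```

```text
+x+y [0.5059 0.234  0.0655] [0.0019 0.0019] [0.5047 0.2329 0.055 ]
+x-y [0.5024 0.1792 0.0574] [0.0026 0.0026] [0.5016 0.1765 0.055 ]
-x+y [0.3902 0.2416 0.0499] [0.0021 0.0021] [0.3932 0.2391 0.055 ]
-x-y [0.3944 0.1847 0.0616] [0.0029 0.0029] [0.3902 0.1816 0.055 ]
[0.44742015 0.20752562 0.055     ] [ 0.11148439 -0.00625307  0.        ] [ 1.11316743e-01 -5.14902737e-03 -5.55111512e-17]
[[ 0.5598 -0.2669]
 [ 0.5232 -0.0478]
 [ 0.7012 -0.0167]
 [ 0.7369 -0.2344]] [ 0.63027633 -0.14141903]
[ 0.63027633 -0.14141903  0.1694126 ] [ 0.0003  0.0018 -0.0002 -0.0004 -0.0007 -0.0011  0.0006 -0.0003]
[266.1 198.3]
[301.  233.2]
[243.  252.8]
[211.6 214.7]
```

>>> {"fn": "move_arm", "kwargs": {
  "series": [
    [[-0.005,0,-0.03,0,0,0,0.0854],[-0.005,0,-0.03,0,0,0,0.0854],[-0.005,0,-0.03,0,0,0,0.0854],[-0.005,0,-0.03,0,0,0,0.0854],[-0.005,-0.001,-0.03,0,0,0,0.0854],[-0.0045,-0.001,-0.02,0,0,0,0.0854],[0,0,0,0,0,0,0.0854],[0,0,0,0,0,0,0.0854]]
  ]
}}

```text
clock: 2.25
position: [0.4472, 0.207, 0.0811]
ee_rot: [0.001, 1.0, -0.029, -0.001]
contact_force: [-0.1, 0.1, 0.7]
width: 0.0851
```

Run:
```python
from h import *
d=grab('wrist','w2');print(d['pos'],d['q'])
```

```text
[0.44721058 0.20703963 0.08110894] [ 5.66491430e-04  9.99564350e-01 -2.94882644e-02 -1.10983823e-03]
```

View pics/w2.png

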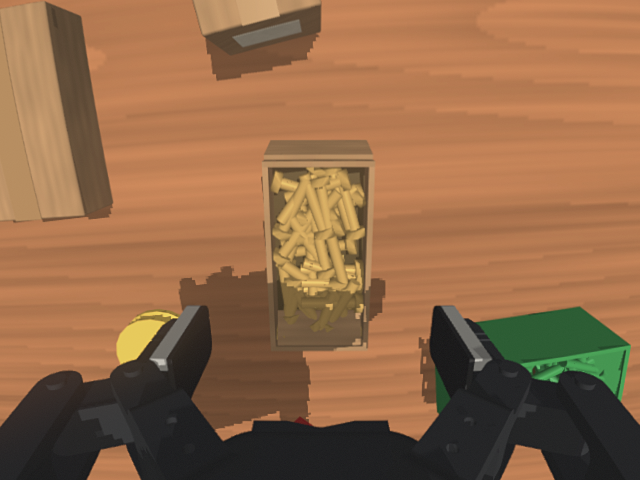

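Run:
```python
from h import *
w=cam('w2');P=np.array([atz(w,u,.055) for u in [(264,158),(373,157),(272,349),(368,347)]]);print(P.round(4),P.mean(0))
w1=cam('w1')
for u,v in [((264,158),(295.5,174.5)),((373,157),(354.2,174.5)),((272,349),(297.5,281.7)),((368,347),(352.5,281.5))]: print(tri((w,u),(w1,v)))
```

```text
[[0.5066 0.2327 0.055 ]
 [0.5037 0.1774 0.055 ]
 [0.3948 0.2397 0.055 ]
 [0.3927 0.1823 0.055 ]] [0.4494347  0.20801425 0.055     ]
(array([0.50659661, 0.23178305, 0.06400843]), [np.float64(0.0008463657898340755), np.float64(0.0008463657898340803)])
(array([0.50396085, 0.17815397, 0.06609288]), [np.float64(0.0011017551844726217), np.float64(0.001101755184472622)])
(array([0.39153996, 0.24000014, 0.0504564 ]), [np.float64(0.000555551350841536), np.float64(0.0005555513508414455)])
(array([0.38533333, 0.18101698, 0.04394905]), [np.float64(0.00013004250368065767), np.float64(0.00013004250368065746)])
```

>>> {"fn": "move_arm", "kwargs": {
  "series": [
    [[0.001,0.001,-0.013,0,0,0,0.0854],[0,0,-0.013,0,0,0,0.0854],[0,0,-0.013,0,0,0,0.0854],[0,0,-0.013,0,0,0,0.0854],[0,0,0,0,0,0,0.0854],[0,0,0,0,0,0,0.07],[0,0,0,0,0,0,0.063],[0,0,0,0,0,0,0.058],[0,0,0,0,0,0,0.05],[0,0,0,0,0,0,0.045],[0,0,0,0,0,0,0.045],[0,0,0,0,0,0,0.045]]
  ],
  "newtons": 40
}}

```text
clock: 3.3
position: [0.4486, 0.209, 0.0301]
ee_rot: [-0.0, 1.0, -0.029, 0.0]
contact_force: [-0.1, 0.1, -0.4]
width: 0.0451
```

Run:
```python
from h import *
d=grab('wrist','w3');a=grab('scene','scene3');grab('side','side3')
c=cv2.imread('pics/side3.png')[240:360,290:430];e=cv2.imread('pics/scene3.png')[190:310,360:500]
cv2.imwrite('pics/crop5.png',np.hstack([cv2.resize(c,(400,343),interpolation=2),cv2.resize(e,(400,343),interpolation=2)]))
print(manip.get_state()['width'])
```

```text
0.04498111818670835
```

View pics/w3.png

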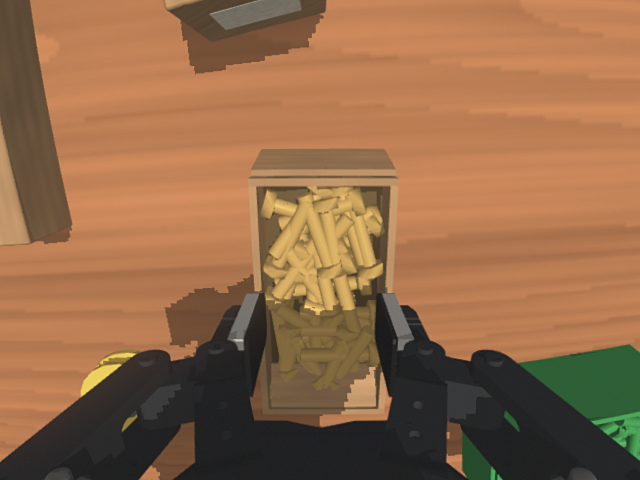

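View pics/crop5.png

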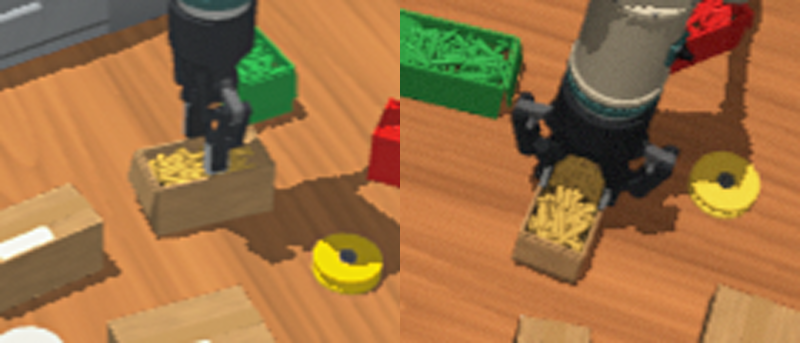

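Run:
```python
from h import *
w=cam('w3');x,y,z=w['pos']
for yo in (.0225,.029):
  for dz in (-.011,.008,.03):
    print(yo,dz,proj(w,[x+.011,y+yo,z+dz]).round(),proj(w,[x+.011,y-yo,z+dz]).round())
P=np.array([atz(w,u,.055) for u in [(250,180),(396,179),(256,412),(388,410)]]);print(P.round(4),P.mean(0))
c=cv2.imread('pics/w3.png')[260:430,220:430];cv2.imwrite('pics/crop6.png',cv2.resize(c,(735,595),interpolation=2))
```

```text
0.0225 -0.011 [276. 257.] [365. 252.]
0.0225 0.008 [271. 271.] [369. 266.]
0.0225 0.03 [265. 292.] [376. 286.]
0.029 -0.011 [263. 258.] [378. 252.]
0.029 0.008 [257. 272.] [384. 265.]
0.029 0.03 [249. 293.] [392. 285.]
[[0.5043 0.2333 0.055 ]
 [0.5013 0.1775 0.055 ]
 [0.395  0.2435 0.055 ]
 [0.3924 0.1809 0.055 ]] [0.4482417  0.20877695 0.055     ]
```

View pics/crop6.png

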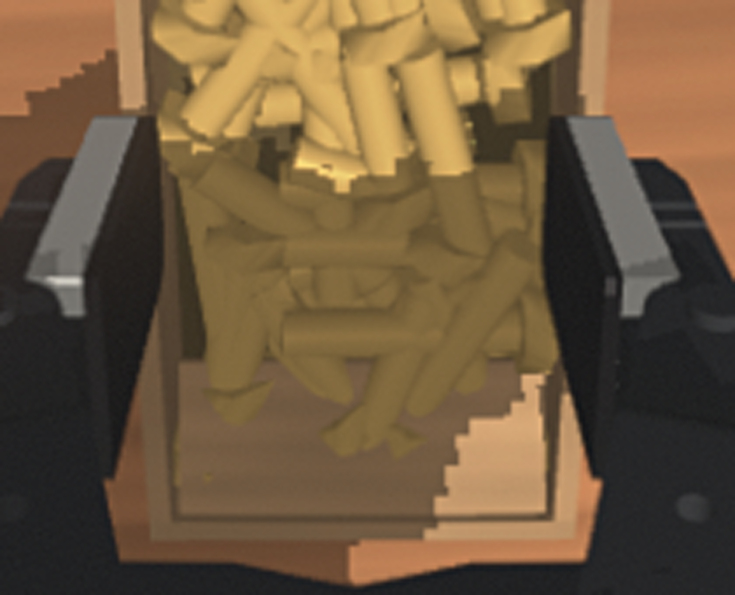

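Run:
```python
from h import *
for n,yo in (('w2',.0427),('w3',.0225)):
  w=cam(n);x,y,z=w['pos']
  for dx in (.011,0,-.011):
    print(n,dx,[tuple(proj(w,[x+dx,y+yo,z+dz]).round()) for dz in (-.011,0,.01,.02,.03,.04,.05)])
```

```text
w2 0.011 [(np.float64(236.0), np.float64(259.0)), (np.float64(232.0), np.float64(267.0)), (np.float64(227.0), np.float64(276.0)), (np.float64(221.0), np.float64(285.0)), (np.float64(215.0), np.float64(295.0)), (np.float64(209.0), np.float64(306.0)), (np.float64(201.0), np.float64(319.0))]
w2 0 [(np.float64(239.0), np.float64(279.0)), (np.float64(234.0), np.float64(288.0)), (np.float64(230.0), np.float64(297.0)), (np.float64(225.0), np.float64(307.0)), (np.float64(219.0), np.float64(319.0)), (np.float64(213.0), np.float64(331.0)), (np.float64(206.0), np.float64(346.0))]
w2 -0.011 [(np.float64(242.0), np.float64(299.0)), (np.float64(237.0), np.float64(308.0)), (np.float64(233.0), np.float64(318.0)), (np.float64(228.0), np.float64(329.0)), (np.float64(223.0), np.float64(342.0)), (np.float64(217.0), np.float64(355.0)), (np.float64(211.0), np.float64(371.0))]
w3 0.011 [(np.float64(276.0), np.float64(257.0)), (np.float64(273.0), np.float64(265.0)), (np.float64(271.0), np.float64(273.0)), (np.float64(268.0), np.float64(282.0)), (np.float64(265.0), np.float64(292.0)), (np.float64(261.0), np.float64(303.0)), (np.float64(257.0), np.float64(316.0))]
w3 0 [(np.float64(278.0), np.float64(277.0)), (np.float64(275.0), np.float64(286.0)), (np.float64(273.0), np.float64(295.0)), (np.float64(270.0), np.float64(305.0)), (np.float64(267.0), np.float64(316.0)), (np.float64(264.0), np.float64(329.0)), (np.float64(260.0), np.float64(343.0))]
w3 -0.011 [(np.float64(280.0), np.float64(297.0)), (np.float64(278.0), np.float64(306.0)), (np.float64(275.0), np.float64(316.0)), (np.float64(273.0), np.float64(327.0)), (np.float64(270.0), np.float64(339.0)), (np.float64(267.0), np.float64(353.0)), (np.float64(264.0), np.float64(368.0))]
```

Run:
```python
from h import *
a=cv2.imread('pics/scene1.png')[160:240,390:500];b=cv2.imread('pics/side0.png')[160:220,240:330]
cv2.imwrite('pics/crop7.png',cv2.resize(a,(770,560),interpolation=2));cv2.imwrite('pics/crop8.png',cv2.resize(b,(720,480),interpolation=2))
s=cam('side0');c=cam('scene1')
for dz in(-.011,.04):
  for dx in (.0425,-.0425): print('side0',dz,proj(s,[.5746+dx,0,.2021+dz]))
  for dy in (.0425,-.0425): print('scene1',dz,proj(c,[.4768,.2102+dy,.2518+dz]))
```

```text
side0 -0.011 [272.89865906 222.5911492 ]
side0 -0.011 [303.22150064 216.16900446]
scene1 -0.011 [449.38467664 234.60641606]
scene1 -0.011 [410.85925363 222.50008733]
side0 0.04 [271.95844259 206.20743604]
side0 0.04 [302.86603895 199.91564086]
scene1 0.04 [454.61217948 222.26415214]
scene1 0.04 [414.5291971  209.85287339]
```

View pics/crop7.png

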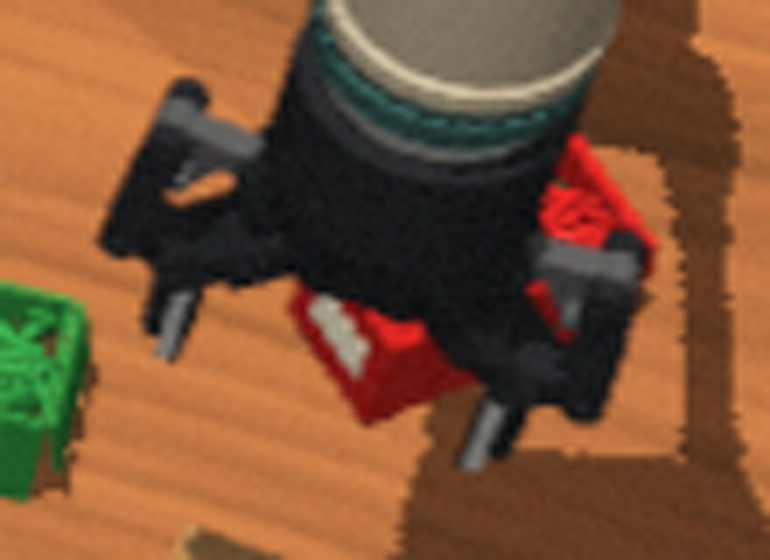

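View pics/crop8.png

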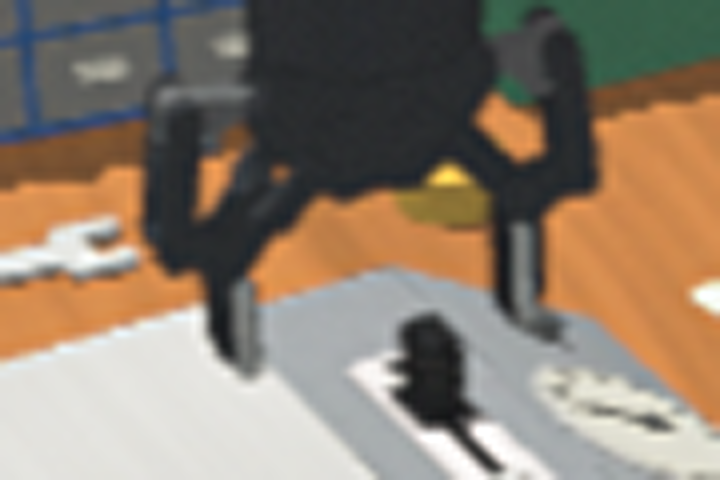

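The pads closed to 45 mm without touching the carton. Three views show the fingertips about 30–40 mm behind the reported TCP, rather than 11 mm ahead of it. The tips are therefore still just above the rim, so I'll open and go about 48 mm lower.

>>> {"fn": "move_arm", "kwargs": {
  "series": [
    [[0,0,0.01,0,0,0,0.0854],[0,0,0,0,0,0,0.0854],[0,0,0,0,0,0,0.0854],[0,0,0,0,0,0,0.0854],[0,0,0,0,0,0,0.0854],[0,0,-0.01,0,0,0,0.0854],[0,0,-0.01,0,0,0,0.0854],[0,0,-0.01,0,0,0,0.0854],[0,0,0,0,0,0,0.0854]]
  ]
}}

```text
clock: 4.2
position: [0.4468, 0.2084, 0.008]
ee_rot: [0.001, 1.0, -0.029, -0.002]
contact_force: [-1.8, 0.3, -0.0]
width: 0.0857
```

Run:
```python
from h import *
d=grab('wrist','w4');a=grab('scene','scene4');grab('side','side4');print(manip.get_state()['contact_force'],d['pos'])
c=cv2.imread('pics/side4.png')[240:360,290:430];e=cv2.imread('pics/w4.png')
cv2.imwrite('pics/crop9.png',np.hstack([cv2.resize(c,(350,300),interpolation=2),cv2.resize(e,(400,300),interpolation=2)]))
```

```text
[ 0.3271475  -0.06076065  0.00673437] [0.44681782 0.20843492 0.00801324]
```

View pics/crop9.png

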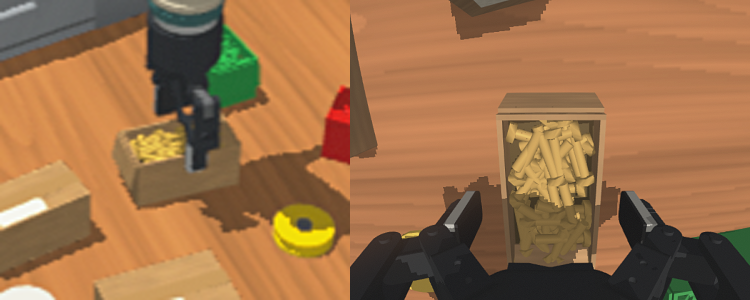

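>>> {"fn": "move_arm", "kwargs": {
  "series": [
    [[0.001,0,-0.009,0,0,0,0.0854],[0,0,-0.009,0,0,0,0.0854],[0,0,-0.008,0,0,0,0.0854],[0,0,0,0,0,0,0.0854],[0,0,0,0,0,0,0.07],[0,0,0,0,0,0,0.06],[0,0,0,0,0,0,0.055],[0,0,0,0,0,0,0.048],[0,0,0,0,0,0,0.04],[0,0,0,0,0,0,0.04],[0,0,0,0,0,0,0.04]]
  ],
  "newtons": 40
}}

```text
clock: 5.27
position: [0.4498, 0.2089, -0.016]
ee_rot: [0.0, 1.0, -0.029, 0.0]
contact_force: [0.9, -1.2, 1.3]
width: 0.0574
```

Run:
```python
from h import *
d=grab('wrist','w5');grab('side','side5');print(manip.get_state()['contact_force'],d['pos'],manip.get_state()['width'])
c=cv2.imread('pics/side5.png')[240:360,290:430];e=cv2.imread('pics/w5.png')
cv2.imwrite('pics/crop10.png',np.hstack([cv2.resize(c,(350,300),interpolation=2),cv2.resize(e,(400,300),interpolation=2)]))
```

```text
[ 0.5865211  -2.25864471  2.41727159] [ 0.44975396  0.20886809 -0.01595622] 0.05798021488231169
```

View pics/crop10.png

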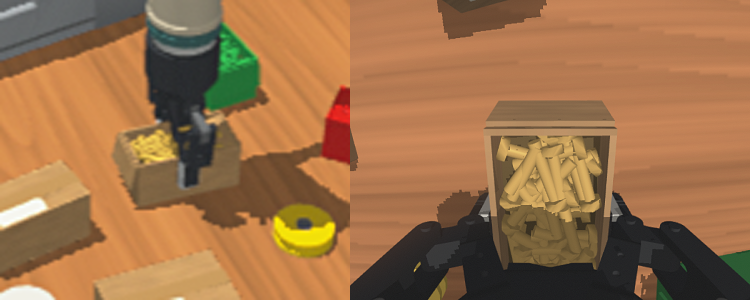

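>>> {"fn": "move_arm", "kwargs": {
  "series": [
    [[0,0,0.005,0,0,0,0.04],[0,0,0.01,0,0,0,0.04],[0,0,0.015,0,0,0,0.04],[0,0,0,0,0,0,0.04],[0,0,0,0,0,0,0.04]]
  ],
  "newtons": 50
}}

```text
clock: 5.78
position: [0.4498, 0.2093, 0.014]
ee_rot: [-0.0, 1.0, -0.03, 0.001]
contact_force: [0.2, 0.1, -5.0]
width: 0.0576
```

Run:
```python
from h import *
d=grab('wrist','w6');grab('side','side6');s=manip.get_state();print(s['contact_force'],s['moment'],d['pos'],s['width'])
c=cv2.imread('pics/side6.png')[240:360,290:430];e=cv2.imread('pics/w6.png')
cv2.imwrite('pics/crop11.png',np.hstack([cv2.resize(c,(350,300),interpolation=2),cv2.resize(e,(400,300),interpolation=2)]))
```

```text
[-0.75995744  0.30725727 -5.50054381] [0.01121023 0.01225379 0.00343268] [0.44978284 0.20932886 0.01402829] 0.0575463255891283
```

View pics/crop11.png

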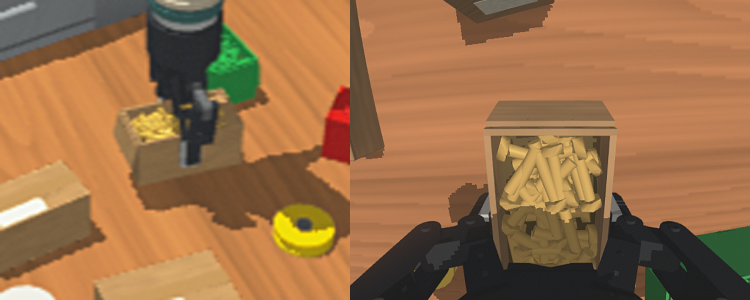

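>>> {"fn": "move_arm", "kwargs": {
  "series": [
    [[0,0,0.015,0,0,0,0.04],[0,0,0.025,0,0,0,0.04],[0,0,0.03,0,0,0,0.04],[0,0,0.03,0,0,0,0.04],[0,0,0.025,0,0,0,0.04],[0,0,0.02,0,0,0,0.04],[0,0,0.015,0,0,0,0.04],[0,0,0,0,0,0,0.04]]
  ]
}}

```text
clock: 6.55
position: [0.4512, 0.2096, 0.176]
ee_rot: [-0.001, 1.0, -0.029, 0.002]
contact_force: [1.1, -0.4, -4.9]
width: 0.0575
```

>>> {"fn": "move_arm", "kwargs": {
  "series": [
    [[0.005,-0.01,0,0,0,0.0125,0.04],[0.01,-0.02,0,0,0,0.0125,0.04],[0.01,-0.02,0,0,0,0.0125,0.04],[0.01,-0.02,0,0,0,0.0125,0.04],[0.01,-0.02,0,0,0,0.0125,0.04],[0.01,-0.02,0,0,0,0.0125,0.04],[0.01,-0.02,0,0,0,0.0125,0.04],[0.01,-0.02,0,0,0,0.0125,0.04],[0.01,-0.02,0,0,0,0.0125,0.04],[0.01,-0.02,0,0,0,0.0125,0.04],[0.01,-0.02,0,0,0,0.0125,0.04],[0.01,-0.02,0,0,0,0.0125,0.04],[0.01,-0.02,0,0,0,0.0125,0.04],[0.01,-0.02,0,0,0,0.0125,0.04],[0.01,-0.02,0,0,0,0.0125,0.04],[0.01,-0.02,0,0,0,0.0125,0.04],[0.01,-0.02,0,0,0,0.0125,0.04],[0.01,-0.02,0,0,0,0.0125,0.04],[0.006,0,0,0,0,0,0.04],[0,0,0,0,0,0,0.04]]
  ]
}}

```text
clock: 8.22
position: [0.6308, -0.1419, 0.1706]
ee_rot: [-0.001, 0.997, 0.082, -0.001]
contact_force: [0.5, 0.9, -5.2]
width: 0.0575
```

Run:
```python
from h import *
d=grab('wrist','w7');grab('side','side7');grab('scene','scene7');s=manip.get_state();print(s['contact_force'],d['q'],d['pos'],s['width'],s['clock'])
c=cv2.imread('pics/side7.png')[110:290,170:380];e=cv2.imread('pics/scene7.png')[150:330,180:390]
cv2.imwrite('pics/crop12.png',np.hstack([cv2.resize(c,(400,343),interpolation=2),cv2.resize(e,(400,343),interpolation=2)]))
```

```text
[ 0.95667604 -0.25945495 -5.18170186] [-9.00971236e-04  9.96628658e-01  8.20269471e-02 -1.44439966e-03] [ 0.63080584 -0.14186207  0.17058642] 0.057266770882736885 8.3667
```

View pics/crop12.png

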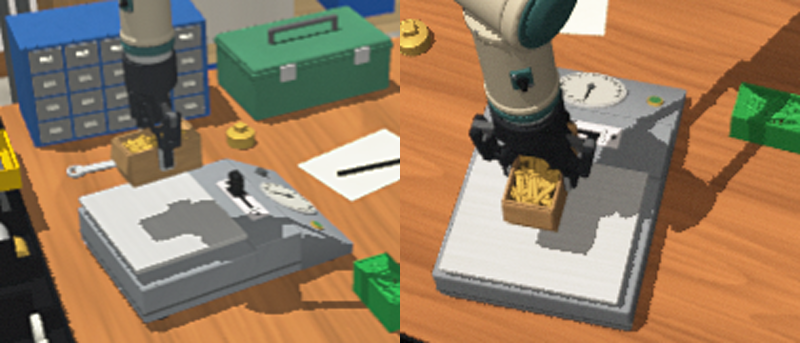

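View pics/w7.png

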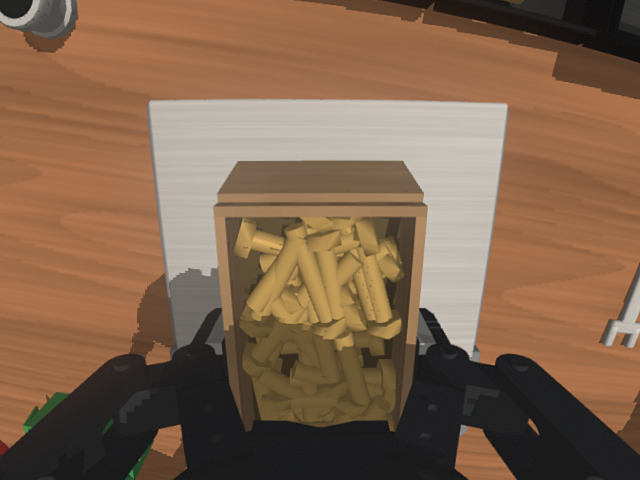

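Run:
```python
from h import *
w=cam('w7')
P=[atz(w,u,.102) for u in [(150,101),(507,104)]];print(P)
m=(P[0]+P[1])/2;v=P[0]-P[1];yaw=np.arctan2(-v[0],v[1]);print(np.linalg.norm(v),yaw,m[:2]-.09*np.array([np.cos(yaw),np.sin(yaw)]))
# carton rim: bottom at z: TCP - (-.016) -> rim = TCPz+.016+.055
zr=w['pos'][2]+.071
Q=np.array([atz(w,u,zr) for u in [(215,206),(427,206)]]);print(Q, Q.mean(0))
```

```text
[array([ 0.70157356, -0.02512404,  0.102     ]), array([ 0.73528964, -0.23885688,  0.102     ])]
0.21637583446417624 0.15645939501270384 [ 0.62953093 -0.14601442]
[[ 0.67976732 -0.10482824  0.24158642]
 [ 0.6889826  -0.16063881  0.24158642]] [ 0.68437496 -0.13273353  0.24158642]
```

>>> {"fn": "move_arm", "kwargs": {
  "series": [
    [[0,0,-0.01,0,0,0,0.04],[0,0,-0.015,0,0,0,0.04],[0,0,-0.015,0,0,0,0.04],[0,0,-0.015,0,0,0,0.04],[0,0,-0.01,0,0,0,0.04],[0,0,-0.005,0,0,0,0.04],[0,0,-0.003,0,0,0,0.04],[0,0,0,0,0,0,0.04],[0,0,0,0,0,0,0.04]]
  ]
}}

```text
clock: 9.12
position: [0.631, -0.1411, 0.1015]
ee_rot: [0.0, 0.997, 0.083, 0.001]
contact_force: [0.0, 0.1, -4.9]
width: 0.0573
```

>>> {"fn": "move_arm", "kwargs": {
  "series": [
    [[0,0,-0.002,0,0,0,0.04],[0,0,-0.002,0,0,0,0.04],[0,0,-0.002,0,0,0,0.04],[0,0,0,0,0,0,0.04]]
  ]
}}

```text
clock: 9.45
position: [0.6303, -0.141, 0.0945]
ee_rot: [-0.0, 0.997, 0.083, -0.0]
contact_force: [0.1, 0.5, -5.2]
width: 0.0576
```

>>> {"fn": "move_arm", "kwargs": {
  "series": [
    [[0,0,-0.002,0,0,0,0.04],[0,0,-0.002,0,0,0,0.04],[0,0,-0.001,0,0,0,0.04],[0,0,0,0,0,0,0.04]]
  ]
}}

```text
clock: 9.78
position: [0.6303, -0.1409, 0.0894]
ee_rot: [-0.0, 0.997, 0.083, -0.0]
contact_force: [-0.1, 0.8, -4.1]
width: 0.0573
```

>>> {"fn": "move_arm", "kwargs": {
  "series": [
    [[0,0,-0.001,0,0,0,0.04],[0,0,-0.001,0,0,0,0.04],[0,0,0,0,0,0,0.04]]
  ]
}}

```text
clock: 10.03
position: [0.6304, -0.141, 0.0876]
ee_rot: [-0.0, 0.997, 0.083, -0.0]
contact_force: [-0.5, -0.5, -4.5]
width: 0.0571
```

>>> {"fn": "move_arm", "kwargs": {
  "series": [
    [[0,0,-0.001,0,0,0,0.04],[0,0,0,0,0,0,0.04]]
  ]
}}

```text
clock: 10.2
position: [0.6305, -0.141, 0.0867]
ee_rot: [0.0, 0.997, 0.083, -0.0]
contact_force: [-1.0, -0.5, -4.6]
width: 0.0573
```

>>> {"fn": "move_arm", "kwargs": {
  "series": [
    [[0,0,-0.001,0,0,0,0.04],[0,0,0,0,0,0,0.04]]
  ]
}}

```text
clock: 10.37
position: [0.6306, -0.141, 0.0858]
ee_rot: [0.0, 0.997, 0.083, 0.0]
contact_force: [0.3, 1.1, -4.7]
width: 0.0576
```

>>> {"fn": "move_arm", "kwargs": {
  "series": [
    [[0,0,-0.001,0,0,0,0.04],[0,0,0,0,0,0,0.04]]
  ]
}}

```text
clock: 10.53
position: [0.6307, -0.1411, 0.0855]
ee_rot: [0.0, 0.997, 0.083, 0.0]
contact_force: [-1.4, 0.4, -1.2]
width: 0.0574
```

>>> {"fn": "move_arm", "kwargs": {
  "series": [
    [[0,0,-0.001,0,0,0,0.04],[0,0,0,0,0,0,0.04]]
  ]
}}

```text
clock: 10.7
position: [0.6307, -0.1411, 0.0854]
ee_rot: [0.0, 0.997, 0.083, 0.001]
contact_force: [-2.0, -0.1, 4.0]
width: 0.0574
```

Contact at TCP z about 0.0855. I'll release it now.

>>> {"fn": "move_arm", "kwargs": {
  "series": [
    [[0,0,0.0005,0,0,0,0.058],[0,0,0,0,0,0,0.062],[0,0,0,0,0,0,0.068],[0,0,0,0,0,0,0.075],[0,0,0,0,0,0,0.0854],[0,0,0,0,0,0,0.0854],[0,0,0,0,0,0,0.0854],[0,0,0,0,0,0,0.0854]]
  ]
}}

```text
clock: 11.37
position: [0.6306, -0.141, 0.0842]
ee_rot: [0.0, 0.997, 0.083, -0.0]
contact_force: [-0.2, 0.1, -0.0]
width: 0.0851
```

Run:
```python
from h import *
d=grab('wrist','w8');grab('side','side8');s=manip.get_state();print(s['contact_force'],d['pos'],s['width'])
c=cv2.imread('pics/side8.png')[130:310,190:370];e=cv2.imread('pics/w8.png')
cv2.imwrite('pics/crop13.png',np.hstack([cv2.resize(c,(300,300),interpolation=2),cv2.resize(e,(400,300),interpolation=2)]))
```

```text
[-0.41020986 -0.03574809 -0.21381129] [ 0.63057206 -0.14102044  0.08422447] 0.08563013738885789
```

View pics/crop13.png

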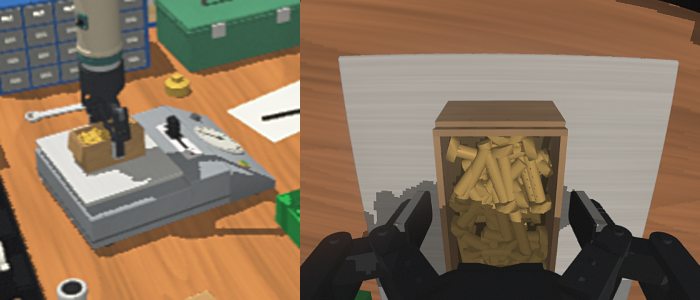

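>>> {"fn": "move_arm", "kwargs": {
  "series": [
    [[0,0,0.01,0,0,0,0.0854],[0,0,0.015,0,0,0,0.0854],[0,0,0.02,0,0,0,0.0854],[0,0,0.025,0,0,0,0.0854],[0,0,0.03,0,0,0,0.0854],[0,0,0.03,0,0,0,0.0854],[0,0,0.03,0,0,0,0.0854],[-0.02,-0.005,0,0,0,0,0.0854],[-0.03,-0.01,0,0,0,0,0.0854],[-0.03,-0.01,0,0,0,0,0.0854],[-0.025,-0.01,0,0,0,0,0.0854],[0,0,0,0,0,0,0.06],[0,0,0,0,0,0,0.045],[0,0,0,0,0,0,0.045],[0,0,0,0,0,0,0.045]]
  ]
}}

```text
clock: 12.72
position: [0.5266, -0.1759, 0.2447]
ee_rot: [0.0, 0.997, 0.083, 0.001]
contact_force: [0.7, 0.5, 0.8]
width: 0.0451
```

Run:
```python
from h import *
d=grab('wrist','w9');grab('side','side9');grab('scene','scene9');s=manip.get_state();print(s['contact_force'],d['pos'],s['width'],s['clock'])
c=cv2.imread('pics/side9.png')[130:310,190:370];e=cv2.imread('pics/scene9.png')[150:330,180:360]
cv2.imwrite('pics/crop14.png',np.hstack([cv2.resize(c,(400,400),interpolation=2),cv2.resize(e,(400,400),interpolation=2)]))
```

```text
[-0.95484681 -0.86639344 -0.58401547] [ 0.52658393 -0.17587087  0.24465225] 0.04504436257114458 12.8667
```

View pics/crop14.png

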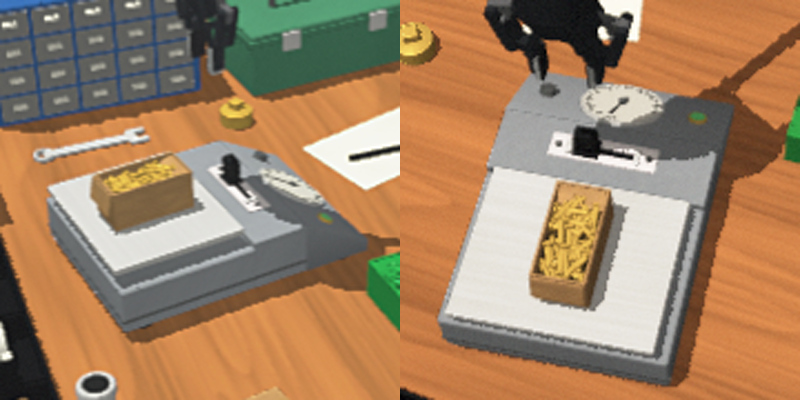

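View pics/w9.png

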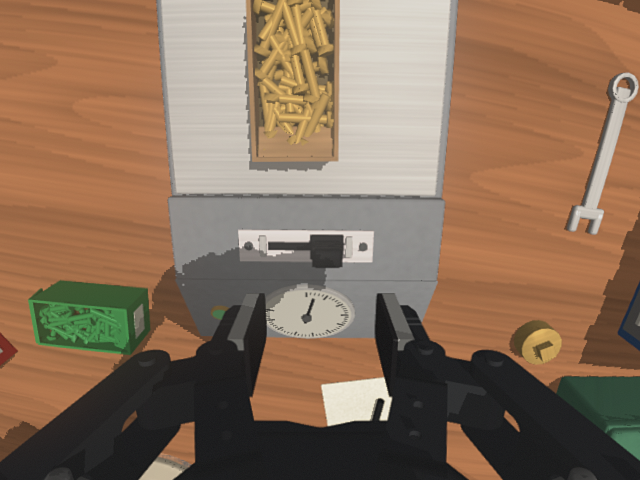

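Run:
```python
from h import *
A=cv2.imread('pics/w9.png')[220:280,230:390];B=cv2.imread('pics/scene9.png')[195:235,235:300]
A=cv2.resize(A,(800,300),interpolation=2);B=cv2.resize(B,(487,300),interpolation=2)
c=np.zeros((600,800,3),np.uint8);c[:300]=A;c[300:,:487]=B;cv2.imwrite('pics/crop15.png',c)
```

```text
(no output)
```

View pics/crop15.png

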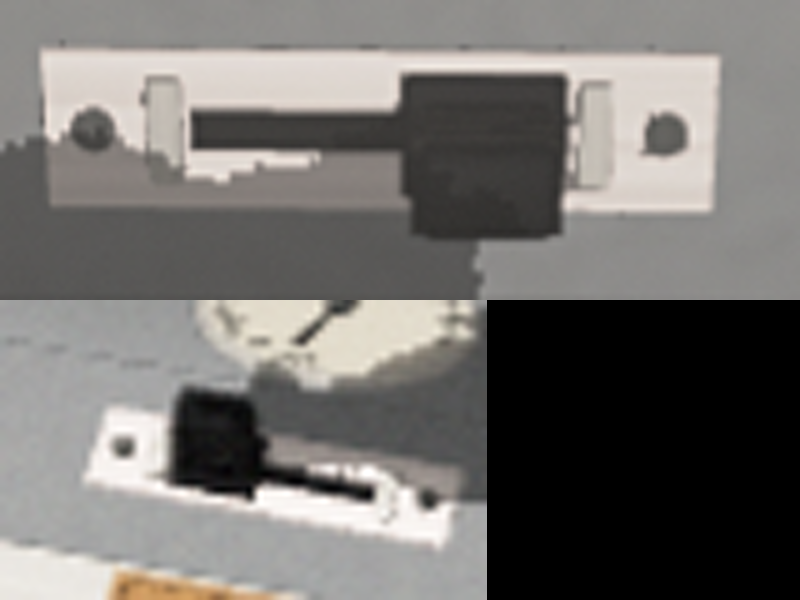

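Run:
```python
from h import *
w=cam('w9');a=cam('scene9')
print(atz(w,(327.4,258.5),.123),atz(w,(327,247),.1),atz(a,(263.4,209),.123))
print(tri((w,(327.4,258.5)),(a,(263.4,209))))
# slot ends on wrist at ledge .086
L=[atz(w,u,.087) for u in [(230+44/5,220+130/5),(230+718/5,220+133/5)]];print(L)
v=L[0]-L[1];print('yaw',np.arctan2(-v[0],v[1]),np.linalg.norm(v))
# carton rim on pan z=.157
P=np.array([atz(w,u,.157) for u in [(248,160),(338,160)]]);m=P.mean(0);print(P,m)
pc=np.array([.630,-.143]);y=.162;c,s=np.cos(y),np.sin(y)
for X in (np.array([.4925,-.182]),m[:2]): d=X-pc;print('scale-frame',[c*d[0]+s*d[1],-s*d[0]+c*d[1]])
F=np.array([atz(w,u,.102) for u in [(172,195),(437,198)]]);print('pan front',F,np.linalg.norm(F[0]-F[1]),F.mean(0)[:2]+.09*np.array([c,s]))
```

```text
[ 0.49649909 -0.18630944  0.123     ] [ 0.49871366 -0.1860104   0.1       ] [ 0.49262361 -0.1822753   0.123     ]
(array([ 0.49274742, -0.18506009,  0.11888869]), [np.float64(0.0027001059403668867), np.float64(0.0027001059403668343)])
[array([ 0.48221277, -0.10774669,  0.087     ]), array([ 0.50182867, -0.22865054,  0.087     ])]
yaw 0.16084224767666072 0.12248479198684957
[[ 0.56895881 -0.11919231  0.157     ]
 [ 0.57874892 -0.17864323  0.157     ]] [ 0.57385387 -0.14891777  0.157     ]
scale-frame [np.float64(-0.1419900688070328), np.float64(-0.016311663317212382)]
scale-frame [np.float64(-0.05636548280253639), np.float64(0.003215653405910116)]
pan front [[ 0.52320771 -0.04959421  0.102     ]
 [ 0.55719123 -0.26959354  0.102     ]] 0.22260858164447533 [ 0.62902107 -0.14507756]
```

>>> {"fn": "move_arm", "kwargs": {
  "series": [
    [[-0.0165,-0.004,0,0,0,0,0.045],[-0.016,-0.004,0,0,0,0,0.045],[0,0,-0.02,0,0,0,0.045],[0,0,-0.03,0,0,0,0.045],[0,0,-0.03,0,0,0,0.045],[0,0,-0.025,0,0,0,0.045],[0,0,-0.015,0,0,0,0.045],[0,0,-0.01,0,0,0,0.045],[0,0,0,0,0,0,0.045],[0,0,0,0,0,0,0.045]]
  ]
}}

```text
clock: 13.7
position: [0.4936, -0.184, 0.1143]
ee_rot: [-0.0, 0.997, 0.083, -0.0]
contact_force: [-0.0, -0.1, 0.5]
width: 0.0453
```

Run:
```python
from h import *
d=grab('wrist','w10');grab('side','side10');grab('scene','scene10');s=manip.get_state();print(s['contact_force'],d['pos'],s['width'],s['clock'])
c=cv2.imread('pics/side10.png')[150:250,240:360];e=cv2.imread('pics/w10.png')[200:440,180:470]
cv2.imwrite('pics/crop16.png',np.hstack([cv2.resize(c,(398,332),interpolation=2),cv2.resize(e,(401,332),interpolation=2)]))
```

```text
[ 0.26509045  0.18726693 -0.34352859] [ 0.4935795  -0.18402107  0.11434179] 0.04514526385699321 13.85
```

View pics/crop16.png

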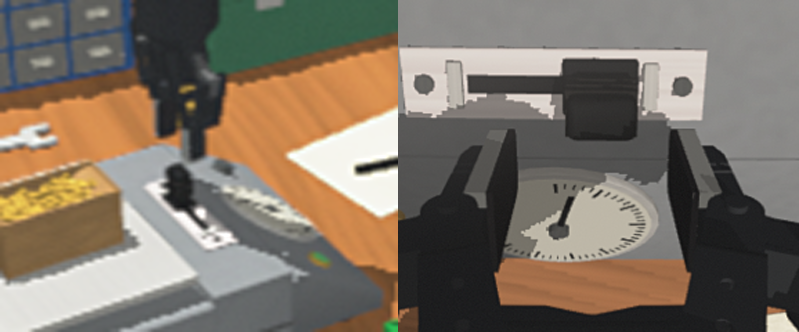

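Run:
```python
from h import *
w=cam('w10');f=.7232
U=lambda x,y:(180+(x-398)*f,200+y*f)
print('near edge top (-x)',[atz(w,U(x,138),.123).round(4) for x in (565,635)])
print('foot +x side',[atz(w,U(x,58),.091).round(4) for x in (563,638)])
# where finger tips would appear at z=.102
x,y,z=w['pos'];print(atz(w,U(517,130),z+.031),atz(w,U(670,130),z+.031))
```

```text
near edge top (-x) [array([ 0.4878, -0.1751,  0.123 ]), array([ 0.4917, -0.1985,  0.123 ])]
foot +x side [array([ 0.5054, -0.1701,  0.091 ]), array([ 0.5102, -0.1987,  0.091 ])]
[ 0.49909305 -0.16040624  0.14534179] [ 0.50641139 -0.20425896  0.14534179]
```

>>> {"fn": "move_arm", "kwargs": {
  "series": [
    [[0.004,-0.001,-0.01,0,0,0,0.045],[0,0,-0.01,0,0,0,0.045],[0,0,-0.008,0,0,0,0.045],[0,0,-0.008,0,0,0,0.045],[0,0,-0.005,0,0,0,0.045],[0,0,0,0,0,0,0.045],[0,0,0,0,0,0,0.045]]
  ]
}}

```text
clock: 14.43
position: [0.4967, -0.1849, 0.0728]
ee_rot: [-0.0, 0.997, 0.083, -0.001]
contact_force: [1.2, -0.2, 0.4]
width: 0.045
```

Run:
```python
from h import *
d=grab('wrist','w11');grab('side','side11');grab('scene','scene11');s=manip.get_state();print(s['contact_force'],d['pos'],s['width'],s['clock'])
c=cv2.imread('pics/side11.png')[150:250,240:360];e=cv2.imread('pics/w11.png')[200:440,180:470]
cv2.imwrite('pics/crop17.png',np.hstack([cv2.resize(c,(398,332),interpolation=2),cv2.resize(e,(401,332),interpolation=2)]))
```

```text
[ 0.96983442 -0.525273   -0.19880947] [ 0.49671043 -0.18487286  0.07275698] 0.04539038857001656 14.5833
```

View pics/crop17.png

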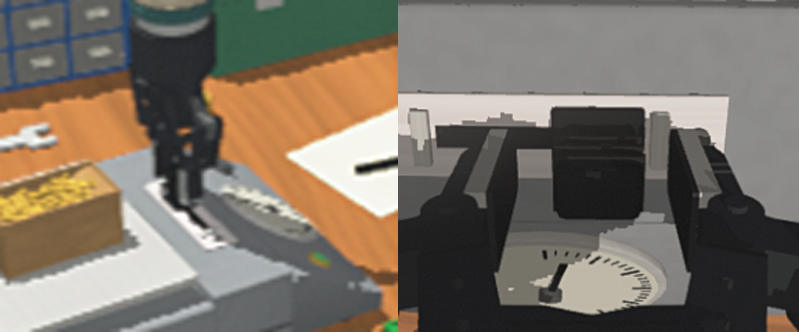

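>>> {"fn": "move_arm", "kwargs": {
  "series": [
    [[-0.0008,0.005,0,0,0,0,0.045],[-0.0008,0.005,0,0,0,0,0.045],[-0.0008,0.005,0,0,0,0,0.045],[-0.0008,0.005,0,0,0,0,0.045],[-0.0008,0.005,0,0,0,0,0.045],[-0.0008,0.005,0,0,0,0,0.045],[-0.0008,0.005,0,0,0,0,0.045],[-0.0008,0.005,0,0,0,0,0.045]]
  ]
}}

```text
clock: 15.25
position: [0.4908, -0.1443, 0.0736]
ee_rot: [-0.0, 0.997, 0.083, 0.0]
contact_force: [0.8, -1.8, 1.1]
width: 0.0451
```

>>> {"fn": "move_arm", "kwargs": {
  "series": [
    [[-0.0005,0.003,0,0,0,0,0.045],[-0.0005,0.003,0,0,0,0,0.045],[0,0,0,0,0,0,0.045]]
  ]
}}

```text
clock: 15.5
position: [0.4892, -0.1375, 0.0732]
ee_rot: [-0.001, 0.997, 0.083, -0.0]
contact_force: [0.4, -0.6, -0.3]
width: 0.0449
```

>>> {"fn": "move_arm", "kwargs": {
  "series": [
    [[-0.0005,0.003,0,0,0,0,0.045],[-0.0003,0.002,0,0,0,0,0.045],[0,0,0,0,0,0,0.045]]
  ]
}}

```text
clock: 15.75
position: [0.4887, -0.1352, 0.0731]
ee_rot: [0.001, 0.997, 0.083, -0.0]
contact_force: [0.3, -5.3, -1.4]
width: 0.0448
```

Run:
```python
from h import *
d=grab('wrist','w12');grab('scene','scene12');s=manip.get_state();print(s['contact_force'],d['pos'],s['width'],s['clock'])
c=cv2.imread('pics/scene12.png')[170:300,210:340];e=cv2.imread('pics/w12.png')[200:440,180:470]
cv2.imwrite('pics/crop18.png',np.hstack([cv2.resize(c,(332,332),interpolation=2),cv2.resize(e,(401,332),interpolation=2)]))
```

```text
[-0.4278039  -5.49383305 -0.28548242] [ 0.48874554 -0.13524892  0.07307731] 0.0448108079145277 15.85
```

View pics/crop18.png

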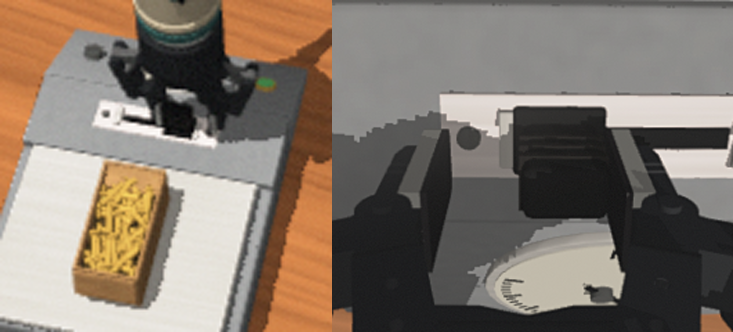

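>>> {"fn": "move_arm", "kwargs": {
  "series": [
    [[-0.0003,0.002,0,0,0,0,0.045],[-0.0003,0.002,0,0,0,0,0.045],[0,0,0,0,0,0,0.045]]
  ]
}}

```text
clock: 16.1
position: [0.4887, -0.1353, 0.073]
ee_rot: [0.005, 0.996, 0.084, -0.0]
contact_force: [-0.1, -16.8, -3.9]
width: 0.0449
```

>>> {"fn": "move_arm", "kwargs": {
  "series": [
    [[-0.0003,0.002,0,0,0,0,0.045],[-0.0003,0.002,0,0,0,0,0.045],[0,0,0,0,0,0,0.045],[0,0,0,0,0,0,0.045]]
  ]
}}

```text
clock: 16.43
position: [0.4888, -0.1354, 0.0729]
ee_rot: [0.008, 0.996, 0.085, -0.0]
contact_force: [0.7, -26.4, -9.7]
width: 0.045
```

Hard stop: no motion as the force rose to 26 N. I'll back off and lift clear.

>>> {"fn": "move_arm", "kwargs": {
  "series": [
    [[0.0006,-0.004,0,0,0,0,0.045],[0.0006,-0.004,0,0,0,0,0.045],[0.0006,-0.004,0,0,0,0,0.045],[0.0006,-0.004,0,0,0,0,0.05],[0,0,0,0,0,0,0.05],[0,0,0,0,0,0,0.05]]
  ]
}}

```text
clock: 16.93
position: [0.4898, -0.1415, 0.0732]
ee_rot: [-0.0, 0.997, 0.083, -0.0]
contact_force: [0.3, 0.7, -1.1]
width: 0.0499
```

Run:
```python
from h import *
d=grab('wrist','w13');s=manip.get_state();print(s['contact_force'],d['pos'],d['q'],s['width'],s['clock'])
e=cv2.imread('pics/w13.png')[200:440,180:470]
cv2.imwrite('pics/crop19.png',cv2.resize(e,(401,332),interpolation=2))
```

```text
[0.29368348 0.40113576 0.37643022] [ 0.48977469 -0.14149842  0.07317537] [-4.32863270e-04  9.96558837e-01  8.28868957e-02 -2.45786079e-04] 0.049990209688986736 16.9833
```

View pics/crop19.png

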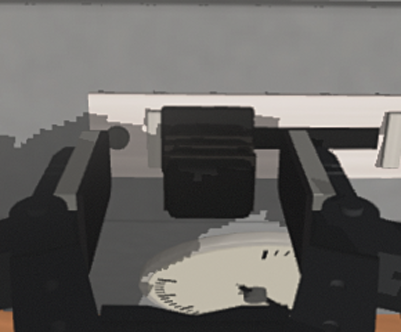

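Clear on both sides, and the grip stayed at its left stop. Lifting straight up.

>>> {"fn": "move_arm", "kwargs": {
  "series": [
    [[0,0,0.01,0,0,0,0.05],[0,0,0.02,0,0,0,0.05],[0,0,0.025,0,0,0,0.05],[0,0,0.03,0,0,0,0.05],[0,0,0.03,0,0,0,0.05],[0,0,0.03,0,0,0,0.05],[0,0,0.03,0,0,0,0.05],[0,0,0,0,0,0,0.05],[0,0,0,0,0,0,0.05],[0,0,0,0,0,0,0.05]]
  ]
}}

```text
clock: 17.82
position: [0.4895, -0.1415, 0.2483]
ee_rot: [-0.0, 0.997, 0.083, -0.0]
contact_force: [0.3, -0.2, -0.2]
width: 0.0501
```

Run:
```python
from h import *
d=grab('wrist','w14');grab('side','side14');grab('scene','scene14');s=manip.get_state();print(s['contact_force'],d['pos'],s['width'],s['clock'])
c=cv2.imread('pics/side14.png')[130:310,190:370];e=cv2.imread('pics/w14.png')
f=cv2.imread('pics/scene14.png')[150:330,180:360]
cv2.imwrite('pics/crop20.png',np.hstack([cv2.resize(c,(400,400),interpolation=2),cv2.resize(f,(400,400),interpolation=2)]))
```

```text
[-0.52310931 -0.48856723  0.21194557] [ 0.48952368 -0.14146833  0.24834669] 0.04995064514423552 17.9667
```

View pics/crop20.png

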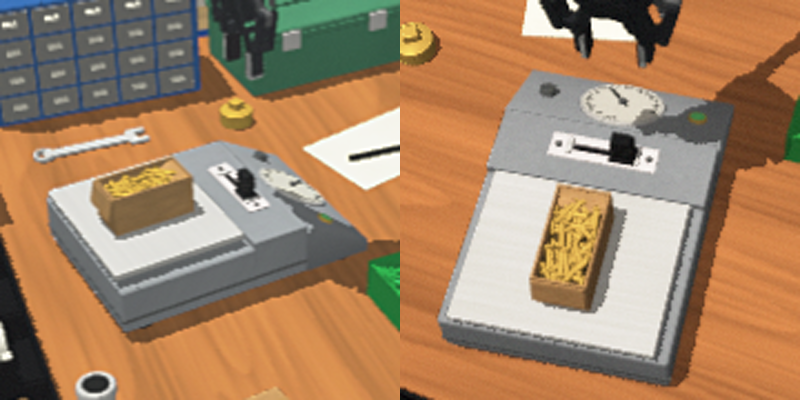

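View pics/w14.png

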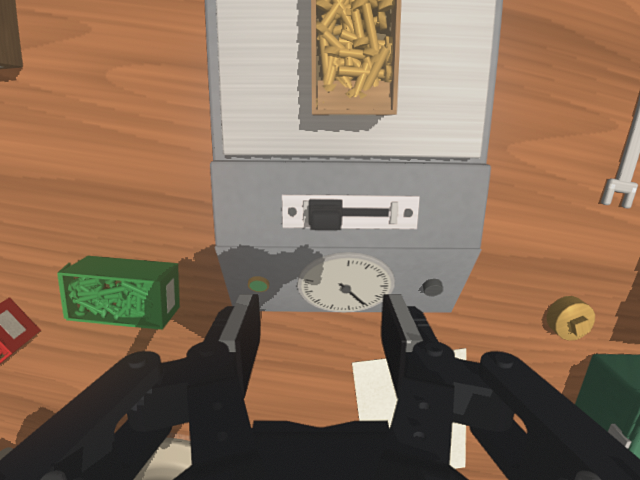

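Run:
```python
from h import *
w=cam('w14');w9=cam('w9');y=np.array([-.16,.987])
A=atz(w9,(327.4,250),.11)[:2]@y
e=cv2.imread('pics/w14.png')[185:245,270:430];cv2.imwrite('pics/crop21.png',cv2.resize(e,(800,300),interpolation=2))
print(atz(w,(325,213),.11)[:2]@y-A)
R=np.array([atz(w,u,.147)[:2] for u in [(313,115),(397,115)]]).mean(0);print('carton centre',R+.056*np.array([.987,.16]),'pan centre ~ [.630 -.144]')
q=manip.get_state();print(q['qd'].round(4),q['clock'])
manip.sign_off()
```

```text
0.04221078703746167
carton centre [ 0.62772921 -0.14221613] pan centre ~ [.630 -.144]
[-0.0022  0.004  -0.0018  0.0003  0.0006  0.0004] 17.9667
the job is handed in; nothing more can be done
```

I set the brass-bolt carton on the locked pan and released it, then slid the arrest grip left to its free end stop and handed the job in at about 18 s.

**Last checks:**
- **Carton:** it stands upright in the pictures. I measured its centre about 3 mm from the pan's centre (limit 40 mm).
- **Pan and dial:** the pan looks sunk in the scene view and the dial needle has swung. I did not measure how far the pan sank in millimetres.
- **Arrest grip:** the push met a hard stop, with no motion as the force rose to 26 N. The pictures put its travel at about 42 mm. The limit is 41 mm, and this figure is only good to a few millimetres. I took the hard stop as the better evidence.
- **Robot and bench:** the arm is lifted clear with about zero contact force. I saw nothing else moved in the pictures, though I did not measure the other objects.

**Disagreement with the text:** the fingertips showed up about 30–40 mm behind the reported TCP, not 11 mm ahead of it. Because of this my first grasp closed just above the carton's rim without visibly disturbing it. I corrected the height from the pictures and the second grasp held.

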